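# Open the ratchet bar clamp

## Robot

A 6-joint arm with a two-finger parallel gripper is mounted at the origin on a cart in front of the work surface, level with it; the furniture and walls round the work are solid. World frame = base frame: x ahead of the robot, y to its left, z up, the work surface at z = 0. Lengths are in m, angles in rad, forces in N, time in s.
With the tool pointing down it reaches from about 0.35 to 0.725 m from the base axis. Payload 4.3 kg.
Tool frame: the origin (TCP) lies midway between the tips of the shut fingers; the grasp point (between the pads) lies 19 mm behind it (grip_depth is the distance from the TCP to the grasp point, in m); z points along the fingers, y is the line along which they close (so a half turn about z gives the same grasp; the last joint's range is limited). The gripper opens to 85 mm and grips with 20 to 120 N. Pads are 22 mm wide; open, the fingers measure 114 mm over their backs; the gripper's body (76 mm by 85 mm) begins 54 mm behind the grasp point. The pads swing forward as they close: fully open they stand 13 mm farther back than shut.
Start: joints at [1.123, 0.377, 0.081, 1.274, 0, 1.46], TCP at [0.191, 0.543, 0.231] pointing down, gripper open.
Joint ranges: [-2.72, 2.72], [-0.84, 1.66], [-1.02, 1.22], [-1.77, 2.12], [-1.37, 1.28], [-3.14, 3.14]. Speed limits (rad/s): [2.57, 2.57, 3.14, 3.14, 3.14, 3.14].

## Interface

Orientations are given as a rotation vector (axis times angle).
In Python, from plant import * gives the robot as it stands.
- The arm moves only by the tool servo_tool, never from a script. Its argument "increments" is a list of rows, each an object with "slide": the shift along the tool's x, y, z in m, a list of three; "turn": the turn about the tool's z in degrees; "gripper": the closure in counts, from 0 (fully open) to 255 (shut). In form: [{"slide": [dx, dy, dz], "turn": turn, "gripper": gripper}, ...]. A call has 1 to 8 rows; each row is the pose to reach, as a shift and turn from the pose commanded when the call began, along the tool's axes at that moment; what a row does not reach only later rows make up. A row lasts 1/10 s, in which the tool goes at most 50 mm and 8.59 degrees, less where a joint would pass 70% of its speed; a pose out of reach is approached as far as the arm can. A call with a gripper value outside its range is refused whole. The fingers move at their own pace and stop on an object; "squeeze" is the grip in N (left out, the last holds). Time passes only in rows, so rows that repeat a pose let the fingers close. It gives the time, the measured TCP pose, the force, the opening and the grip force at its end, in the units of the state.
- get_state(): the state, without advancing time (a new reading comes with each control period).
- capture(name): name is "scene" or "top" or "wrist"; returns (picture, depth): 400x640x3 uint8, blue, green, red; 400x640 float32, m along the optical axis (not along the pixel's ray), 0 where there is no reading.
- camera_model(name): a dict with "mtx" (3x3 intrinsics, pixels), "D" ([k1, k2, p1, p2, k3] as OpenCV has them; the pictures are not rectified), "R" (3x3) and "t" (3): a world point X has camera coordinates R X + t; the wrist camera has in their place "tool_from_camera" (4x4, takes a point from camera to tool coordinates, whose origin is the TCP and whose axes are the flange's). Camera axes: x right, y down, z forward; pixel columns grow to the right and rows downward; lengths in m; the calibration is good to about 2 mm. A picture is of the moment at which its call begins: read the wrist's pose just before it. camera_model takes no time and is no camera call.
- job_done(): hands the job in; it is judged then, once.
Trained networks look in the newest picture that a camera, given by its name, has taken for a name from the list of things; names that differ only in an ending like _2 or _b are one class to them, and where a whole thing is asked for, a point or a joint stands for the part that bears it (a point fixed in the world has none). Each returns a list of dicts, best first, with "p" (0 to 1); they miss things now and then, are a little off and sometimes report something else, mostly with a low value. They report only what shows in the picture. A call takes as long as a camera call.
- cut_out(label, camera): "mask" (400x640 bool, what is visible of it) and "pixel" ([row, column] in pixels, amid what is visible of it).
- tip_of(label, camera): "pixel" ([row, column] in pixels: a listed point, or the origin of a listed thing).
The state is a dict: "time_s": time; "joints": joint angles; "joint_vel": joint speeds; "joint_torque": joint torques, N m; "tool_pos": TCP position; "orientation": TCP orientation; "ft_force": force on the tool from outside, world axes, zero at the start; "moment": the same for the moment, N m; "opening": finger opening in m; "grip_force": force on a finger pad.
Only numpy, scipy, OpenCV 4.12 (cv2) and the standard library are available. Lean on these libraries where they do the work, as an engineer would, in place of code of your own. Each camera call takes 0.05 s, during which the arm holds its last target. There are 200 camera calls.

## Task

The glue on the round tin held in the bar clamp has set. With the fingertips press the red release button on the clamp's sliding jaw down and, keeping it pressed, push the jaw back along its bar, away from the tin, until it is fully home against the end stop; then let the button come up again and move clear. Push gently, grip and lift nothing, and leave the tin and the tools lying around where they are.

Things in the scene. Friction and masses are not known exactly. Their poses are not given: they have to be found in the camera images.
- clamp: Bar clamp screwed to the table, 300 mm long, 120 mm wide: steel bar (26 mm wide, top 26 mm above the table), black fixed jaw with orange pad at one end (56 mm tall), black end stop at the other, black sliding jaw between. Origin on the table under the bar, 130 mm from the fixed jaw's inner face. x runs along the bar from fixed jaw to end stop (the way the jaw is pushed back), z up.
- clamp_jaw (a joint): Place of the sliding jaw along the clamp's +x, in m: 0 closed on the tin, 0.120 fully home against the end stop. It slides with about 2 N of friction, but a ratchet blocks it (within 8 mm) from going towards the end stop unless the red button is held down; towards the tin it can click on tooth by tooth. Beyond 0.11 the rack has no teeth.
- release (a joint): How far the red release button is pressed straight down, in m: 0 up, 0.009 fully down. Springs back by itself: 3 N when up, 6 N fully down. The ratchet is free when pressed more than 0.006. With the jaw at some positions a tooth keeps the button a few mm down before it is touched.
- release_top (a point): Centre of the top of the red release button, 42 mm along the bar by 44 mm across, 74 mm above the table when up (65 mm fully down). It stands on the jaw's black carriage (66 mm long, 54 mm wide, top 60 mm above the table; the jaw face in front is 90 mm wide, 62 mm high) and travels with the jaw.
- push_face (a point): Point on the upright black push plate behind the button (54 mm wide, 14 mm thick, top 96 mm above the table), on its face towards the button, 85 mm above the table, 24 mm from release_top along the clamp's +x. A fingertip on the button can push here. It travels with the jaw.
- end_stop (a point): Top of the end stop at the far end of the bar, on its face towards the jaw, 50 mm above the table. The carriage's rear touches it when the jaw is fully home.
- tin: Round tin, 67 mm across, 24 mm tall, loose, standing on the clamp's bar and pads (underside 26 mm above the table) between the jaws. Origin at the centre of its underside. To be left alone.
- tweezers: Steel tweezers, 128 mm long, lying loose beside the clamp. Origin under the centre. To be left alone.
- lens_ring: Lens in a dark ring with a tab, 58 x 50 x 8 mm, lying loose beside the clamp. Origin under the centre. To be left alone.
- screwdriver: Screwdriver with an orange handle, 197 mm long, 22 mm high, lying loose beside the clamp. Origin under the centre. To be left alone.
- loupe: Black tapered eye loupe, 39 mm across, 40 mm tall, standing loose near the clamp. Origin under the centre. To be left alone.

How it is judged:
On the way, in this order (a step that is already met when the one before it is completed fails the run):
1. the release button is pressed down while the jaw is still near the tin (value of joint release above 0.006 m and value of joint clamp_jaw below 0.06 m), for 0.1 s.
2. the jaw is pushed back to the end stop (value of joint clamp_jaw above 0.115 m), for 0.1 s.
At the end, for the whole second after the job is handed in: The sliding jaw is within 5 mm of fully home (joint above 0.115) and at rest, the release button is up again (within 2 mm), the tin is within 10 mm and each tool within 20 mm of where it was (value of joint clamp_jaw above 0.115 m and value of joint release below 0.002 m and velocity of joint clamp_jaw between -0.005 and 0.005 m/s and distance of tin from where it was at the start of the episode below 0.01 m and linear speed of tin below 0.01 m/s and distance of each of tweezers, lens_ring, screwdriver, loupe from where it was at the start of the episode below 0.02 m); the robot touches nothing.
It fails at once if the tin is shifted, lifted or knocked (more than 15 mm) (distance of tin from where it was at the start of the episode above 0.015 m).
It fails at once if a tool lying around is shifted or lifted (more than 25 mm) (distance of any of tweezers, lens_ring, screwdriver, loupe from where it was at the start of the episode above 0.025 m).
It fails at once if the clamp is gripped or rammed (fingers on it with more than 60 N) (contact force between the fingers and clamp above 60 N).
It also fails if it takes over 35 s, if anything falls off the work surface, if the arm or the gripper's body presses on something with over 40 N, if the wrist force passes 120 N, or if a joint passes its speed limit or range.

## Working session

There is one attempt and no reset: what is moved stays moved. The work goes in short steps, Python scripts to look and compute and a tool call to move; the robot and the scene stay as the last step left them, time stands still between calls to the robot, and variables do not carry over. Pictures are saved under pics/ and viewed, at most 10 in all, crops included, and the job is handed in when it is done.

Besides the shell and the picture viewer there is one more tool, called after ">>>" by a JSON object that holds its "name" and its "arguments". servo_tool: Moves the arm, as the interface text tells. Its arguments: {"type":"object","properties":{"increments":{"type":"array"},"squeeze":{"type":"number"}},"required":["increments"]}

```bash
mkdir -p pics; cat > h.py <<'E'
from plant import *
import numpy as np, cv2
from scipy.spatial.transform import Rotation as Ro
def toworld(name,px,depth=None,z=None,st=None):
    """pixel [row,col] -> world, with depth or world plane z"""
    m=camera_model(name)
    u=cv2.undistortPoints(np.array([[[px[1],px[0]]]],float),np.array(m["mtx"]),np.array(m["D"]))[0,0]
    ray=np.array([u[0],u[1],1.])
    if name=="wrist":
        T=np.array(m["tool_from_camera"]);R=Ro.from_rotvec(st["orientation"]).as_matrix()
        A=R@T[:3,:3];c=R@T[:3,3]+np.array(st["tool_pos"])
    else:
        A=np.array(m["R"]).T;c=-A@np.array(m["t"])
    d=A@ray
    s=depth if depth is not None else (z-c[2])/d[2]
    return c+s*d
E
python3 - <<'E'
from h import *
st=get_state();print({k:np.round(v,3) for k,v in st.items()})
print(np.round(Ro.from_rotvec(st["orientation"]).as_matrix(),3))
for n in("top","scene"):
    p,d=capture(n);cv2.imwrite(f"pics/{n}1.png",p)
    for l,z in(("release_top",.074),("push_face",.085),("end_stop",.05),("clamp",0),("tin",.026),("tweezers",0),("lens_ring",0),("screwdriver",0),("loupe",0)):
        for r in tip_of(l,n)[:2]:
            a=r["pixel"];print(n,l,round(r["p"],2),np.round(a),np.round(toworld(n,a,z=z),4))
E
```

```text
{'time_s': np.float64(0.0), 'joints': array([1.123, 0.378, 0.08 , 1.274, 0.   , 1.461]), 'joint_vel': array([ 0.002, -0.001, -0.001,  0.   ,  0.001,  0.   ]), 'joint_torque': array([-0.0000e+00, -4.6361e+01,  2.6988e+01,  2.1000e-02, -0.0000e+00,
        0.0000e+00]), 'tool_pos': array([0.19 , 0.542, 0.23 ]), 'orientation': array([-5.280e-01, -3.096e+00,  3.000e-03]), 'ft_force': array([ 0.442, -0.573,  0.391]), 'moment': array([0.062, 0.003, 0.039]), 'grip_force': np.float64(0.0), 'opening': np.float64(0.086)}
[[-0.943  0.331 -0.001]
 [ 0.331  0.943 -0.002]
 [ 0.    -0.002 -1.   ]]
top release_top 0.66 [228. 290.] [0.5773 0.0516 0.074 ]
top push_face 0.74 [244. 290.] [0.5463 0.0516 0.085 ]
top end_stop 0.58 [307. 283.] [0.4272 0.0663 0.05  ]
top end_stop 0.15 [244. 288.] [0.5489 0.0578 0.05  ]
top clamp 0.78 [240. 292.] [0.5621 0.0528 0.    ]
top tin 0.86 [193. 300.] [0.6559 0.0343 0.026 ]
top tin 0.39 [202. 251.] [0.6388 0.135  0.026 ]
top tweezers 0.68 [248. 241.] [0.5471 0.1585 0.    ]
top tweezers 0.59 [242. 296.] [0.5568 0.0444 0.    ]
top lens_ring 0.73 [201. 251.] [0.6444 0.1386 0.    ]
top screwdriver 0.88 [252. 355.] [ 0.5345 -0.0799  0.    ]
top screwdriver 0.62 [193. 300.] [0.662  0.0336 0.    ]
top loupe 0.64 [184. 354.] [ 0.6795 -0.0828  0.    ]
top loupe 0.28 [252. 353.] [ 0.5343 -0.0763  0.    ]
scene release_top 0.59 [203. 290.] [0.578  0.0472 0.074 ]
scene end_stop 0.71 [242. 230.] [0.4269 0.069  0.05  ]
scene end_stop 0.25 [200. 251.] [0.5284 0.1323 0.05  ]
scene clamp 0.88 [225. 288.] [0.5665 0.0452 0.    ]
scene tin 0.75 [198. 250.] [0.5401 0.1544 0.026 ]
scene tin 0.73 [197. 320.] [0.6665 0.0401 0.026 ]
scene tweezers 0.77 [203. 251.] [0.5409 0.1575 0.    ]
scene lens_ring 0.56 [188. 285.] [0.6336 0.1372 0.    ]
scene screwdriver 0.66 [266. 312.] [ 0.5349 -0.076   0.    ]
scene loupe 0.61 [229. 358.] [ 0.6815 -0.0766  0.    ]
```

```bash
python3 - <<'E'
import cv2
a=cv2.imread("pics/top1.png")[150:340,210:400];cv2.imwrite("pics/c1.png",cv2.resize(a,None,fx=3,fy=3,interpolation=2))
E
```

```text
(no output)
```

View pics/c1.png

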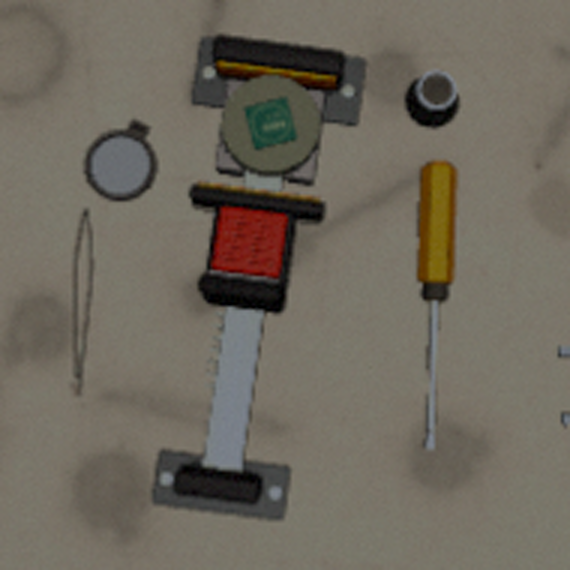

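View pics/scene1.png

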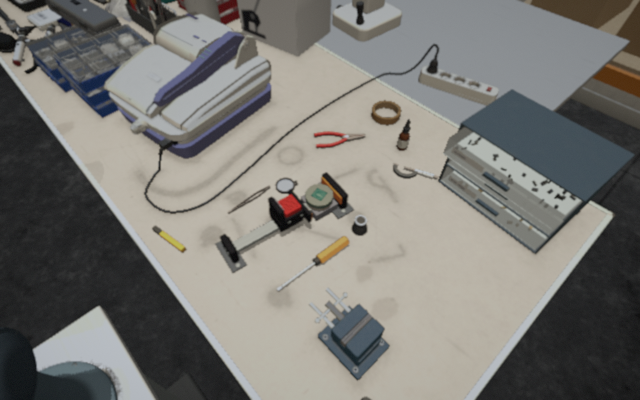

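The top view shows the clamp's red button at crop (250,242) (full ≈ row 231, col 293). The bar runs down to the end stop at about row 310, col 283, so clamp +x points toward the robot at a yaw of about 172°. The path there is free of tall objects. I'll move above the button with the fingers shut.

>>> {"name": "servo_tool", "arguments": {"increments": [{"slide": [-0.26, -0.17, 0], "turn": -6, "gripper": 255}, {"slide": [-0.26, -0.17, 0], "turn": -11, "gripper": 255}, {"slide": [-0.26, -0.17, 0], "turn": -11, "gripper": 255}, {"slide": [-0.26, -0.17, 0], "turn": -11, "gripper": 255}, {"slide": [-0.52, -0.335, 0], "turn": -11, "gripper": 255}, {"slide": [-0.52, -0.335, 0], "turn": -11, "gripper": 255}, {"slide": [-0.52, -0.335, 0], "turn": -11, "gripper": 255}, {"slide": [-0.52, -0.335, 0], "turn": -11, "gripper": 255}]}}

```text
time_s: 1.8
tool_pos: [0.4365, 0.2246, 0.2316]
orientation: [0.229, 3.132, 0.001]
ft_force: [1.6, 1.1, 0.6]
opening: 0.0
grip_force: 0.0
```

```bash
python3 - <<'E'
from h import *
st=get_state();R=Ro.from_rotvec(st["orientation"]).as_matrix()
print(np.round(st["tool_pos"],4),st["time_s"],np.round(R,3).tolist(),np.round(camera_model("wrist")["tool_from_camera"],3).tolist())
t=np.array([.575,.05,.23]);print("slide",np.round(R.T@(t-st["tool_pos"]),3))
E
```

```text
[0.4365 0.2246 0.2316] 1.8 [[-0.989, 0.145, 0.001], [0.145, 0.989, 0.001], [-0.001, 0.001, -1.0]] [[0.001, -0.96, -0.282, 0.072], [1.0, 0.001, 0.0, -0.001], [-0.0, -0.282, 0.96, -0.144], [0.0, 0.0, 0.0, 1.0]]
slide [-0.162 -0.153  0.002]
```

>>> {"name": "servo_tool", "arguments": {"increments": [{"slide": [-0.15, -0.153, 0.02], "turn": 0, "gripper": 255}, {"slide": [-0.15, -0.153, 0.02], "turn": 0, "gripper": 255}, {"slide": [-0.15, -0.153, 0.02], "turn": 0, "gripper": 255}, {"slide": [-0.15, -0.153, 0.02], "turn": 0, "gripper": 255}, {"slide": [-0.15, -0.153, 0.02], "turn": 0, "gripper": 255}, {"slide": [-0.15, -0.153, 0.02], "turn": 0, "gripper": 255}, {"slide": [-0.15, -0.153, 0.02], "turn": 0, "gripper": 255}]}}

```text
time_s: 2.5
tool_pos: [0.5611, 0.0537, 0.2112]
orientation: [-0.229, -3.132, -0.001]
ft_force: [0.4, 0.6, 0.1]
opening: 0.0001
grip_force: 0.0
```

```bash
python3 - <<'E'
from h import *
st=get_state();p,d=capture("wrist");cv2.imwrite("pics/w1.png",p)
R=Ro.from_rotvec(st["orientation"]).as_matrix();print(np.round(st["tool_pos"],4),st["time_s"],np.round(R[:,0],3))
for l,z in(("release_top",.074),("push_face",.085),("end_stop",.05),("tin",.026)):
    for r in tip_of(l,"wrist")[:2]:
        a=r["pixel"];print(l,round(r["p"],2),np.round(a),np.round(toworld("wrist",a,z=z,st=st),4))
# red mask, by depth
h=cv2.cvtColor(p,cv2.COLOR_BGR2HSV)
m=((h[...,0]<8)|(h[...,0]>172))&(h[...,1]>150)&(h[...,2]>60)
n,lab,s,c=cv2.connectedComponentsWithStats(m.astype(np.uint8));i=1+np.argmax(s[1:,4]);print(s[i],c[i])
ys,xs=np.nonzero((lab==i)&(d>0));P=np.array([toworld("wrist",(y,x),depth=d[y,x],st=st) for y,x in zip(ys[::7],xs[::7])])
print("z pct",np.round(np.percentile(P[:,2],[5,25,50,75,95]),4))
T=P[P[:,2]>np.median(P[:,2])-.003][:,:2].astype(np.float32);r=cv2.minAreaRect(T);print(r,np.round(cv2.boxPoints(r),4).tolist())
# whole depth of bar pixels: yaw from push_face/ mask of top image
p2,d2=capture("top")
for l in("release","clamp"):
    for q in cut_out(l,"wrist")[:1]: print(l,q["p"],q["pixel"],q["mask"].sum())
E
```

```text
[0.5611 0.0537 0.2112] 2.5 [-0.989  0.145  0.001]
release_top 0.8 [204. 316.] [0.5747 0.0482 0.074 ]
push_face 0.73 [180. 316.] [0.55   0.0519 0.085 ]
end_stop 0.66 [ 26. 315.] [0.4278 0.0683 0.05  ]
[ 291  184   50   42 2066] [315.78412391 204.32187803]
z pct [0.0738 0.0749 0.0753 0.0761 0.077 ]
((0.5749416947364807, 0.04738766327500343), (0.04346234351396561, 0.03853984549641609), 82.21700286865234) [[0.5529000163078308, 0.02850000001490116], [0.5910999774932861, 0.02319999970495701], [0.597000002861023, 0.06629999727010727], [0.5587999820709229, 0.07150000333786011]]
clamp 0.74 [152.3, 314.7] 13961
```

View pics/w1.png

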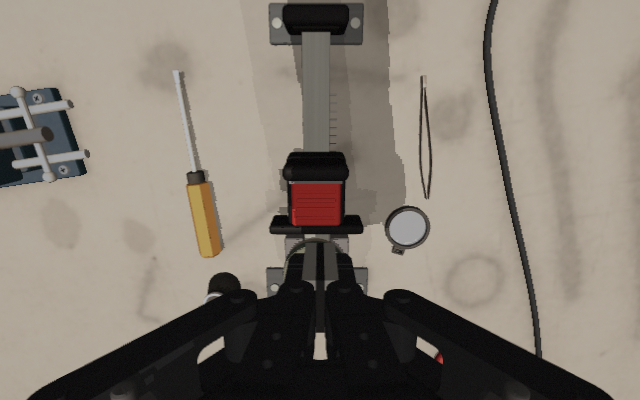

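The wrist view shows the button at row 204, col 316 and the plate above it at row ~165. The bar is aligned with the tool x axis. The button's top is at about (0.5745, 0.048, 0.075), so I'll descend above it, slightly toward the plate.

>>> {"name": "servo_tool", "arguments": {"increments": [{"slide": [-0.006, -0.004, 0.04], "turn": 0, "gripper": 255}, {"slide": [-0.006, -0.004, 0.08], "turn": 0, "gripper": 255}, {"slide": [-0.006, -0.004, 0.1], "turn": 0, "gripper": 255}, {"slide": [-0.006, -0.004, 0.11], "turn": 0, "gripper": 255}, {"slide": [-0.006, -0.004, 0.11], "turn": 0, "gripper": 255}]}}

```text
time_s: 3.4
tool_pos: [0.5659, 0.0485, 0.1002]
orientation: [-0.228, -3.131, 0.0]
ft_force: [0.4, 0.5, 0.5]
opening: -0.0004
grip_force: 0.0
```

>>> {"name": "servo_tool", "arguments": {"increments": [{"slide": [0, 0, 0.012], "turn": 0, "gripper": 255}, {"slide": [0, 0, 0.02], "turn": 0, "gripper": 255}, {"slide": [0, 0, 0.024], "turn": 0, "gripper": 255}, {"slide": [0, 0, 0.027], "turn": 0, "gripper": 255}, {"slide": [0, 0, 0.029], "turn": 0, "gripper": 255}, {"slide": [0, 0, 0.029], "turn": 0, "gripper": 255}]}}

```text
time_s: 4.0
tool_pos: [0.5672, 0.0483, 0.0726]
orientation: [0.229, 3.133, 0.0]
ft_force: [-0.7, 0.0, 3.5]
opening: -0.0001
grip_force: 1.5
```

>>> {"name": "servo_tool", "arguments": {"increments": [{"slide": [0, 0, 0.002], "turn": 0, "gripper": 255}, {"slide": [0, 0, 0.004], "turn": 0, "gripper": 255}, {"slide": [0, 0, 0.006], "turn": 0, "gripper": 255}, {"slide": [0, 0, 0.007], "turn": 0, "gripper": 255}, {"slide": [0, 0, 0.007], "turn": 0, "gripper": 255}]}}

```text
time_s: 4.5
tool_pos: [0.5673, 0.0483, 0.0655]
orientation: [0.229, 3.133, 0.0]
ft_force: [-1.9, -0.7, 5.4]
opening: -0.0002
grip_force: 2.7
```

>>> {"name": "servo_tool", "arguments": {"increments": [{"slide": [0, 0, 0.001], "turn": 0, "gripper": 255}, {"slide": [0, 0, 0.0015], "turn": 0, "gripper": 255}, {"slide": [0, 0, 0.0015], "turn": 0, "gripper": 255}, {"slide": [0, 0, 0.0015], "turn": 0, "gripper": 255}]}}

```text
time_s: 4.9
tool_pos: [0.5681, 0.0482, 0.065]
orientation: [0.229, 3.131, -0.0]
ft_force: [-1.0, 0.4, 9.3]
opening: -0.0005
grip_force: 4.6
```

>>> {"name": "servo_tool", "arguments": {"increments": [{"slide": [0.003, 0, 0], "turn": 0, "gripper": 255}, {"slide": [0.006, 0, 0], "turn": 0, "gripper": 255}, {"slide": [0.01, 0, 0], "turn": 0, "gripper": 255}, {"slide": [0.015, 0, 0], "turn": 0, "gripper": 255}, {"slide": [0.02, 0, 0], "turn": 0, "gripper": 255}, {"slide": [0.025, 0, 0], "turn": 0, "gripper": 255}]}}

```text
time_s: 5.5
tool_pos: [0.5449, 0.0516, 0.065]
orientation: [0.229, 3.128, -0.0]
ft_force: [2.1, -1.0, 5.2]
opening: 0.0003
grip_force: 2.8
```

>>> {"name": "servo_tool", "arguments": {"increments": [{"slide": [0.006, 0, 0.0005], "turn": 0, "gripper": 255}, {"slide": [0.013, 0, 0.0005], "turn": 0, "gripper": 255}, {"slide": [0.02, 0, 0.0005], "turn": 0, "gripper": 255}, {"slide": [0.027, 0, 0.0005], "turn": 0, "gripper": 255}, {"slide": [0.034, 0, 0.0005], "turn": 0, "gripper": 255}, {"slide": [0.041, 0, 0.0005], "turn": 0, "gripper": 255}, {"slide": [0.048, 0, 0.0005], "turn": 0, "gripper": 255}, {"slide": [0.055, 0, 0.0005], "turn": 0, "gripper": 255}]}}

```text
time_s: 6.3
tool_pos: [0.4912, 0.0594, 0.065]
orientation: [0.229, 3.126, -0.001]
ft_force: [2.0, -0.3, 7.7]
opening: -0.0001
grip_force: 4.1
```

>>> {"name": "servo_tool", "arguments": {"increments": [{"slide": [0.007, 0, 0], "turn": 0, "gripper": 255}, {"slide": [0.014, 0, 0], "turn": 0, "gripper": 255}, {"slide": [0.021, 0, 0], "turn": 0, "gripper": 255}, {"slide": [0.027, 0, 0], "turn": 0, "gripper": 255}, {"slide": [0.032, 0, 0], "turn": 0, "gripper": 255}, {"slide": [0.036, 0, 0], "turn": 0, "gripper": 255}, {"slide": [0.039, 0, 0], "turn": 0, "gripper": 255}, {"slide": [0.039, 0, 0], "turn": 0, "gripper": 255}]}}

```text
time_s: 7.1
tool_pos: [0.4537, 0.0653, 0.0651]
orientation: [0.228, 3.125, 0.0]
ft_force: [4.4, -0.8, 6.2]
opening: 0.0002
grip_force: 3.5
```

>>> {"name": "servo_tool", "arguments": {"increments": [{"slide": [0.002, 0, 0], "turn": 0, "gripper": 255}, {"slide": [0.004, 0, 0], "turn": 0, "gripper": 255}, {"slide": [0.006, 0, 0], "turn": 0, "gripper": 255}, {"slide": [0.006, 0, 0], "turn": 0, "gripper": 255}]}}

```text
time_s: 7.5
tool_pos: [0.4537, 0.0653, 0.0658]
orientation: [0.229, 3.115, -0.002]
ft_force: [17.3, -2.9, -7.1]
opening: 0.0001
grip_force: 11.1
```

>>> {"name": "servo_tool", "arguments": {"increments": [{"slide": [-0.005, 0, 0], "turn": 0, "gripper": 255}, {"slide": [-0.005, 0, 0], "turn": 0, "gripper": 255}]}}

```text
time_s: 7.7
tool_pos: [0.4536, 0.0653, 0.065]
orientation: [0.229, 3.124, 0.0]
ft_force: [6.4, -1.4, 4.1]
opening: -0.0003
grip_force: 4.8
```

```bash
python3 - <<'E'
from h import *
st=get_state();p,d=capture("wrist");cv2.imwrite("pics/w2.png",p)
print(st["tool_pos"],st["ft_force"])
for l,z in(("release_top",.065),("push_face",.085),("end_stop",.05)):
    for r in tip_of(l,"wrist")[:2]:
        a=r["pixel"];print(l,round(r["p"],2),np.round(a),np.round(toworld("wrist",a,z=z,st=st),4))
E
```

```text
[0.45363489 0.06528085 0.06502832] [ 6.37849464 -1.40562316  4.11567788]
push_face 0.67 [260. 320.] [0.4438 0.0663 0.085 ]
```

View pics/w2.png

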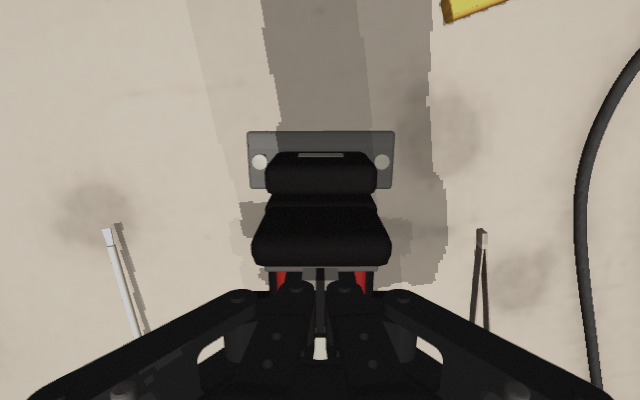

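```bash
python3 - <<'E'
from h import *
st=get_state();p,d=capture("wrist")
e=np.array([-.9895,.1445]);o=np.array([.5745,.0482])
for r in range(136,285,6):
    if d[r,300]>0:
        w=toworld("wrist",(r,300),depth=d[r,300],st=st);print(r,round(float((w[:2]-o)@e),4),round(w[2],4),p[r,300])
for n in("scene","top"):
    p,d=capture(n)
    for l,z in(("push_face",.085),("end_stop",.05)):
        for q in tip_of(l,n)[:1]:print(n,l,q["p"],q["pixel"],toworld(n,q["pixel"],z=z))
    c=p[190:300,180:320] if n=="scene" else p[200:340,220:360]
    cv2.imwrite(f"pics/{n}2.png",cv2.resize(c,None,fx=4,fy=4,interpolation=2))
E
```

```text
136 0.1743 0.0065 [64 66 68]
142 0.1708 0.0068 [66 68 70]
148 0.1673 0.0078 [66 69 71]
154 0.1658 0.0215 [64 70 72]
160 0.1653 0.0384 [ 9 11 10]
166 0.1643 0.0492 [14 15 17]
172 0.1615 0.0502 [27 26 28]
178 0.1585 0.0501 [26 26 29]
184 0.1559 0.0519 [23 22 25]
190 0.1528 0.0515 [25 24 27]
196 0.1494 0.0503 [14 14 15]
202 0.1488 0.0584 [14 11 13]
208 0.1477 0.064 [10 10 12]
214 0.1475 0.0721 [15 16 16]
220 0.1474 0.0793 [14 14 17]
226 0.1477 0.0869 [12 12 13]
232 0.1479 0.0935 [ 9  9 12]
238 0.1461 0.095 [18 17 20]
244 0.1444 0.0964 [22 23 24]
250 0.1419 0.0963 [23 22 25]
256 0.1397 0.0968 [22 24 25]
262 0.1367 0.0958 [17 16 19]
268 0.1332 0.094 [87 91 97]
274 0.1297 0.0923 [17 16 16]
280 0.1349 0.1057 [20 18 19]
scene push_face 0.57 [227.9, 237.4] [0.4493133  0.06522424 0.085     ]
scene end_stop 0.65 [241.3, 227.4] [0.42236003 0.07423122 0.05      ]
top end_stop 0.39 [204.1, 251.5] [0.62969639 0.13010703 0.05      ]
```

View pics/scene2.png

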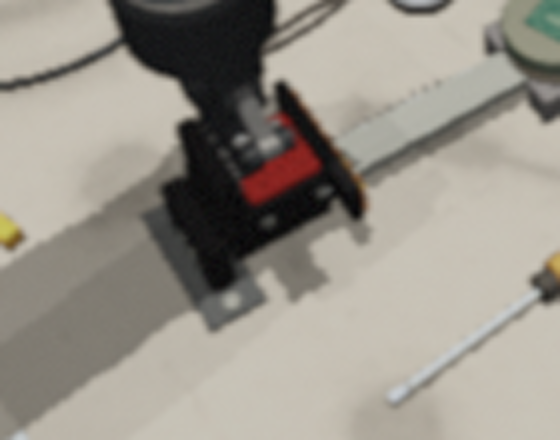

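The jaw is against the stop: plate rear at s≈0.148, stop face at s≈0.148–0.149, and 17 N of pushing didn't move it. The scene view agrees, with the carriage touching the stop at crop (200,230). I'll lift straight up, which won't drag the jaw.

>>> {"name": "servo_tool", "arguments": {"increments": [{"slide": [0, 0, -0.003], "turn": 0, "gripper": 255}, {"slide": [0, 0, -0.008], "turn": 0, "gripper": 255}, {"slide": [0, 0, -0.016], "turn": 0, "gripper": 255}, {"slide": [0, 0, -0.03], "turn": 0, "gripper": 255}, {"slide": [0, 0, -0.06], "turn": 0, "gripper": 255}, {"slide": [0, 0, -0.1], "turn": 0, "gripper": 255}, {"slide": [0, 0, -0.12], "turn": 0, "gripper": 255}, {"slide": [0, 0, -0.12], "turn": 0, "gripper": 255}]}}

```text
time_s: 9.05
tool_pos: [0.4505, 0.0658, 0.1859]
orientation: [0.228, 3.128, 0.001]
ft_force: [0.7, -0.6, 0.1]
opening: 0.0
grip_force: 0.0
```

```bash
python3 - <<'E'
from h import *
st=get_state();p,d=capture("wrist");cv2.imwrite("pics/w3.png",p)
print(st["time_s"],st["tool_pos"],st["ft_force"])
for l,z in(("release_top",.074),("push_face",.085),("end_stop",.05)):
    for r in tip_of(l,"wrist")[:1]:
        a=r["pixel"];print(l,round(r["p"],2),np.round(a),np.round(toworld("wrist",a,z=z,st=st),4))
h=cv2.cvtColor(p,cv2.COLOR_BGR2HSV)
m=((h[...,0]<8)|(h[...,0]>172))&(h[...,1]>150)&(h[...,2]>60)&(d>0)
P=np.array([toworld("wrist",(y,x),depth=d[y,x],st=st) for y,x in zip(*np.nonzero(m))]);print(len(P),np.median(P,0))
e=np.array([-.9895,.1445]);o=np.array([.5745,.0482])
for r in range(120,260,5):
    if d[r,316]>0:
        w=toworld("wrist",(r,316),depth=d[r,316],st=st);print(r,round(float((w[:2]-o)@e),4),round(w[2],4))
E
```

```text
9.05 [0.45047423 0.06579943 0.18590108] [ 0.74560299 -0.58111044  0.05656879]
release_top 0.84 [218. 321.] [0.4689 0.0634 0.074 ]
push_face 0.56 [189. 322.] [0.4426 0.0678 0.085 ]
end_stop 0.73 [160. 320.] [0.4262 0.0693 0.05  ]
2326 [0.46745254 0.06326248 0.07537347]
120 0.1806 0.002
125 0.1762 0.0065
130 0.1717 0.0088
135 0.1669 0.0071
140 0.1652 0.0352
145 0.1627 0.0504
150 0.1587 0.0517
155 0.1543 0.0502
160 0.1497 0.0483
165 0.1474 0.0591
170 0.1474 0.0797
175 0.1467 0.0947
180 0.1432 0.0955
185 0.1397 0.0967
190 0.1359 0.0963
195 0.1261 0.0748
200 0.1217 0.0741
205 0.1178 0.0752
210 0.1141 0.0768
215 0.1093 0.075
220 0.1055 0.0765
225 0.1005 0.0749
230 0.097 0.077
235 0.0917 0.075
240 0.0821 0.063
245 0.136 0.1929
250 0.1368 0.1997
255 0.1359 0.2028
```

View pics/w3.png

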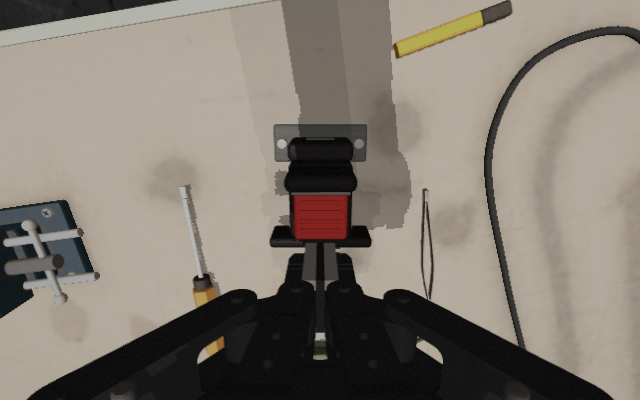

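The wrist view shows the jaw at the end stop (rows 150–165), the button back up (z = 0.075, the same as before) and the gripper clear of everything. I'm handing the job in.

```bash
python3 -c "
from plant import *
print(job_done())"
```

```text
the job is handed in; nothing more can be done
None
```

The job is handed in, though no verdict came back: the jaw is against the end stop (camera gap at most about 2 mm), the button is back up and the gripper is clear; I never went near the tin or tools, but did not re-measure them.

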